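Swap the forming stakes back into their own colour dishes

TASK

The red, blue and yellow forming stakes are standing in one another's dishes. Move them until each stands in the dish of its own colour, using the empty green dish as the spare place on the way; only after those three are home, set the green stake from the bench into the green dish. Leave all four standing upright, flat on the dish floors, and do not knock over the amber flask or the white jar.

Things in the scene. Friction and masses are not known exactly. Their poses are not given: they have to be found in the camera images.
- red_stake_center (a point): red forming stake, about 0.22 kg, loose, 66 mm high: round red foot 50 mm in diameter and 6 mm thick, above it a red plastic round body 32 mm in diameter from 6 to 46 mm above its underside (grasp it there), and a rounded steel dome on top up to 66 mm. The point is on its axis, 33 mm above its underside; its z axis points up. At the start it stands in the blue dish.
- blue_stake_center (a point): blue forming stake, about 0.22 kg, loose, 66 mm high: round blue foot 50 mm in diameter and 6 mm thick, above it a blue plastic round body 32 mm in diameter from 6 to 46 mm above its underside (grasp it there), and a tapered steel cone on top up to 66 mm. The point is on its axis, 33 mm above its underside; its z axis points up. At the start it stands in the yellow dish.
- yellow_stake_center (a point): yellow forming stake, about 0.22 kg, loose, 66 mm high: round yellow foot 50 mm in diameter and 6 mm thick, above it a yellow plastic square body 32 x 32 mm (faces along its own x and y axes) from 6 to 46 mm above its underside (grasp it there), and a square flat steel block on top (28 mm wide) up to 66 mm. The point is on its axis, 33 mm above its underside; its z axis points up. At the start it stands in the red dish.
- green_stake_center (a point): green forming stake, about 0.22 kg, loose, 66 mm high: round green foot 50 mm in diameter and 6 mm thick, above it a green plastic round body 32 mm in diameter from 6 to 46 mm above its underside (grasp it there), and a flat steel disc (28 mm across) on a thin neck on top up to 66 mm. The point is on its axis, 33 mm above its underside; its z axis points up. At the start it stands on the bare bench.
- red_dish: red round dish fixed to the bench, 88 mm outside diameter, 76 mm inside; its inner floor is 4 mm and its rim 9 mm above the bench. Origin at the centre of its underside, on the bench; z up.
- blue_dish: blue round dish fixed to the bench, 88 mm outside diameter, 76 mm inside; its inner floor is 4 mm and its rim 9 mm above the bench. Origin at the centre of its underside, on the bench; z up.
- yellow_dish: yellow round dish fixed to the bench, 88 mm outside diameter, 76 mm inside; its inner floor is 4 mm and its rim 9 mm above the bench. Origin at the centre of its underside, on the bench; z up.
- green_dish: green round dish fixed to the bench, 88 mm outside diameter, 76 mm inside; its inner floor is 4 mm and its rim 9 mm above the bench. Origin at the centre of its underside, on the bench; z up. Empty at the start.
- flask_center (a point): bystander: amber flask with black cap, 44 mm in diameter, 85 mm high, loose; the point is on its axis, half-way up; z up
- jar_center (a point): bystander: white jar with metal lid, 54 mm in diameter, 60 mm high, loose; the point is on its axis, half-way up; z up
Mind the look-alikes: they are no part of the job. There is more than one size of the part that bears blue_stake_center; the job needs the middle-sized.

How it is judged:
On the way, in this order (a step that is already met when the one before it is completed fails the run):
1. one of the red, blue and yellow stakes has been set down in the green dish and let go (((horizontal distance between red_stake_center and green_dish below 0.015 m and z of red_stake_center in the frame of green_dish between 0.034 and 0.04 m and angle between red_stake_center's own z axis and vertical below 0.06 rad and contact force between the fingers and red_stake below 0.1 N and linear speed of red_stake below 0.02 m/s and angular speed of red_stake below 0.2 rad/s) or (horizontal distance between blue_stake_center and green_dish below 0.015 m and z of blue_stake_center in the frame of green_dish between 0.034 and 0.04 m and angle between blue_stake_center's own z axis and vertical below 0.06 rad and contact force between the fingers and blue_stake below 0.1 N and linear speed of blue_stake below 0.02 m/s and angular speed of blue_stake below 0.2 rad/s) or (horizontal distance between yellow_stake_center and green_dish below 0.015 m and z of yellow_stake_center in the frame of green_dish between 0.034 and 0.04 m and angle between yellow_stake_center's own z axis and vertical below 0.06 rad and contact force between the fingers and yellow_stake below 0.1 N and linear speed of yellow_stake below 0.02 m/s and angular speed of yellow_stake below 0.2 rad/s))), for 0.2 s.
2. the red, blue and yellow stakes stand released in their own dishes while the green stake is not yet in the green dish (horizontal distance between red_stake_center and red_dish below 0.015 m and z of red_stake_center in the frame of red_dish between 0.034 and 0.04 m and angle between each of red_stake_center, blue_stake_center, yellow_stake_center's own z axis and vertical below 0.06 rad and contact force between the fingers and red_stake below 0.1 N and linear speed of each of red_stake, blue_stake, yellow_stake below 0.02 m/s and angular speed of each of red_stake, blue_stake, yellow_stake below 0.2 rad/s and horizontal distance between blue_stake_center and blue_dish below 0.015 m and z of blue_stake_center in the frame of blue_dish between 0.034 and 0.04 m and contact force between the fingers and blue_stake below 0.1 N and horizontal distance between yellow_stake_center and yellow_dish below 0.015 m and z of yellow_stake_center in the frame of yellow_dish between 0.034 and 0.04 m and contact force between the fingers and yellow_stake below 0.1 N and horizontal distance between green_stake_center and green_dish above 0.05 m), for 0.2 s.
At the end, for the whole second after the job is handed in: Each of the four stakes stands in the dish of its own colour, its axis within 15 mm of the dish's centre, its foot flat on the dish floor (height within 3 mm, tilt under 0.06 rad), released and at rest (horizontal distance between red_stake_center and red_dish below 0.015 m and z of red_stake_center in the frame of red_dish between 0.034 and 0.04 m and angle between each of red_stake_center, blue_stake_center, yellow_stake_center, green_stake_center's own z axis and vertical below 0.06 rad and contact force between the fingers and red_stake below 0.1 N and linear speed of each of red_stake, blue_stake, yellow_stake, green_stake below 0.02 m/s and angular speed of each of red_stake, blue_stake, yellow_stake, green_stake below 0.2 rad/s and horizontal distance between blue_stake_center and blue_dish below 0.015 m and z of blue_stake_center in the frame of blue_dish between 0.034 and 0.04 m and contact force between the fingers and blue_stake below 0.1 N and horizontal distance between yellow_stake_center and yellow_dish below 0.015 m and z of yellow_stake_center in the frame of yellow_dish between 0.034 and 0.04 m and contact force between the fingers and yellow_stake below 0.1 N and horizontal distance between green_stake_center and green_dish below 0.015 m and z of green_stake_center in the frame of green_dish between 0.034 and 0.04 m and contact force between the fingers and green_stake below 0.1 N); the robot touches nothing.
It fails at once if the amber flask or the white jar is knocked over (angle between any of flask_center, jar_center's own z axis and vertical above 0.6 rad).
It also fails if it takes over 128 s, if anything falls off the work surface, if the arm or the gripper's body presses on something with over 40 N, if the wrist force passes 120 N, or if a joint passes its speed limit or range.

ROBOT

A 6-joint arm with a two-finger parallel gripper is mounted at the origin on the work surface. World frame = base frame: x ahead of the robot, y to its left, z up, the work surface at z = 0. Lengths are in m, angles in rad, forces in N, time in s.
With the tool pointing down it reaches from about 0.25 to 0.8 m from the base axis. Payload 3.9 kg.
Tool frame: the origin (TCP) lies between the finger pads; the fingertips stand 17 mm ahead of it and the grasp point (between the pads) lies 2 mm behind it; x points along the fingers, y is the direction in which the jaws open and shut, and the axes are right-handed (so a half turn about x gives the same grasp; the last joint's range is limited). The gripper opens to 85 mm and grips with 20 to 120 N. Pads are 22 mm wide; open, the fingers measure 114 mm over their backs; the gripper's body (76 mm by 85 mm) begins 54 mm behind the grasp point. The pads swing forward as they close: fully open they stand 13 mm farther back than shut.
Start: joints at [1.274, 0.26, -0.138, 1.173, 0, 1.571], TCP at [0.154, 0.502, 0.248] pointing down, gripper open.
Joint ranges: [-2.78, 2.78], [-0.83, 1.72], [-1.28, 1.37], [-1.9, 2.12], [-1.57, 1.48], [-3.14, 3.14]. Speed limits (rad/s): [2.57, 2.57, 3.14, 3.14, 3.14, 3.14].

INTERFACE

Orientations are given as [roll, pitch, yaw] about the fixed x, y, z axes, in that order (R = Rz(yaw) Ry(pitch) Rx(roll)).
In Python, from bench import observe, grab_frame, finish_job gives the robot as it stands. The module is installed in compiled form; this text tells all that it offers.
- The arm moves only by the tool apply_moves, never from a script. Its argument "deltas" is a list of rows, each an object of numbers: "x", "y", "z": the shift along the tool's x, y, z in units of 60 mm (1.0 is 60 mm); "ax", "ay", "az": the turn, a rotation vector about the tool's x, y, z in units of 10 degrees (1.0 is 10 degrees); "jaw": the gripper command: -1 is shut, 1 is fully open, values between are in proportion. A call has 1 to 5 rows; each row is the pose to reach, as a shift and turn from the pose commanded when the call began, along the tool's axes at that moment; what a row does not reach only later rows make up. A row lasts 1/8 s, in which the tool goes at most 62.5 mm and 10.7 degrees, less where a joint would pass 70% of its speed; a pose out of reach is approached as far as the arm can. A call with a gripper value outside its range is refused whole. The fingers move at their own pace and stop on an object; "grip_force" is the grip in N (left out, the last holds). Time passes only in rows, so rows that repeat a pose let the fingers close. It gives the time, the measured TCP pose, the force and the opening at its end, in the units of the state.
- observe(): the state, without advancing time (a new reading comes with each control period).
- grab_frame(name): name is "scene" or "side" or "wrist"; returns a dict with "image" (420x560x3 uint8, red, green, blue), "fx", "fy", "cx", "cy" (pixels), "rvec" (rotation vector, rad) and "tvec" (3), from world to camera coordinates, as OpenCV has them. Camera axes: x right, y down, z forward; pixel columns grow to the right and rows downward; lengths in m; the calibration is good to about 2 mm. A picture is of the moment at which its call begins. There is no depth.
- finish_job(): hands the job in, once; it reports no verdict.
The state is a dict: "time_s": time; "q": joint angles; "dq": joint speeds; "effort": joint torques, N m; "ee_pos": TCP position; "tool_rot": TCP orientation; "ft_force": force on the tool from outside, world axes, zero at the start; "moment": the same for the moment, N m; "width": finger opening in m.
Only numpy, scipy, OpenCV 4.12 (cv2) and the standard library are available. Lean on these libraries where they do the work, as an engineer would, in place of code of your own. Each camera call takes 0.05 s, during which the arm holds its last target.

## Working session

There is one attempt and no reset: what is moved stays moved. The work goes in short steps, Python scripts to look and compute and a tool call to move; the robot and the scene stay as the last step left them, time stands still between calls to the robot, and variables do not carry over. Pictures are saved under pics/ and viewed, and the job is handed in when it is done.

Besides the shell and the picture viewer there is one more tool, called after "Call:" in YAML: its name, and indented under it one key for each argument. apply_moves: Moves the arm, as the interface text tells. Its arguments: {"type":"object","properties":{"deltas":{"type":"array"},"grip_force":{"type":"number"}},"required":["deltas"]}

```bash
mkdir -p pics; cat > h.py <<'E'
import numpy as np, cv2
from bench import observe, grab_frame, finish_job
def snap(name,tag):
    f=grab_frame(name); cv2.imwrite(f'pics/{tag}_{name}.png',f['image'][:,:,::-1]); np.savez(f'pics/{tag}_{name}.npz',**f); return f
def load(name,tag): return dict(np.load(f'pics/{tag}_{name}.npz'))
def ray(f,u,v,z):
    R=cv2.Rodrigues(np.array(f['rvec'],float))[0]; t=np.array(f['tvec'],float).ravel()
    C=-R.T@t; d=R.T@np.array([(u-f['cx'])/f['fx'],(v-f['cy'])/f['fy'],1.])
    return C+d*(z-C[2])/d[2]
def proj(f,p):
    K=np.array([[f['fx'],0,f['cx']],[0,f['fy'],f['cy']],[0,0,1.]])
    return cv2.projectPoints(np.array(p,float).reshape(-1,3),np.array(f['rvec'],float),np.array(f['tvec'],float),K,None)[0].reshape(-1,2)
E
python3 - <<'E'
from h import *
o=observe();print({k:np.round(o[k],3) for k in o})
for n in('scene','side','wrist'):
    f=snap(n,'a');R=cv2.Rodrigues(np.array(f['rvec'],float))[0];print(n,f['fx'],-R.T@np.array(f['tvec']).ravel())
E
```

```text
{'time_s': np.float64(0.0), 'q': array([ 1.274,  0.261, -0.139,  1.173, -0.   ,  1.571]), 'dq': array([-0.002,  0.001,  0.   , -0.   , -0.002, -0.001]), 'effort': array([-0.0000e+00, -4.0568e+01,  2.5392e+01,  1.9000e-02,  0.0000e+00,
        0.0000e+00]), 'ee_pos': array([0.153, 0.501, 0.247]), 'tool_rot': array([-1.567,  1.569, -1.864]), 'ft_force': array([ 0.174,  0.232, -1.303]), 'moment': array([ 0.034, -0.023, -0.01 ]), 'width': np.float64(0.085)}
scene 386.1457551894668 [ 0.94820788 -0.3288317   0.65385602]
side 455.2774752467214 [0.56326559 0.596059   0.68354346]
wrist 289.4308284293052 [0.07372275 0.52564659 0.37397772]
```

View pics/a_scene.png

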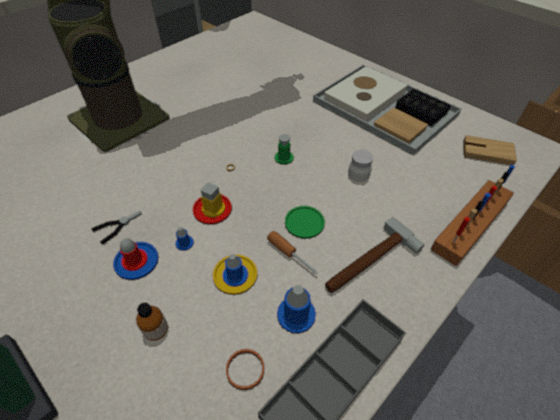

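View pics/a_side.png

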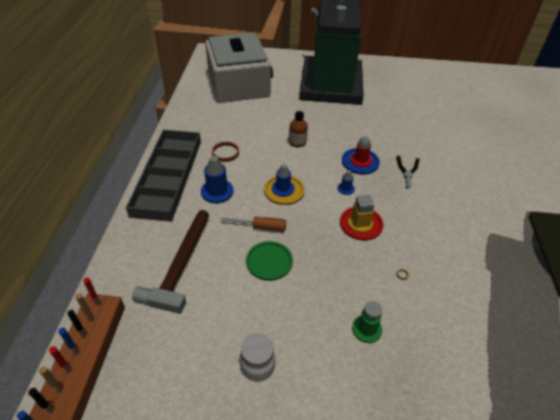

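View pics/a_wrist.png

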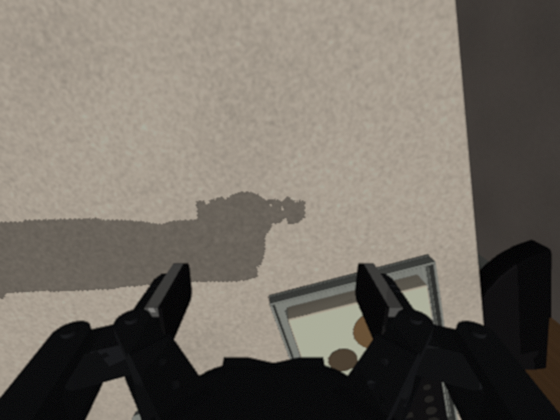

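The scene view shows red in the blue dish (133,255), the mid blue in the yellow dish (235,272), and yellow in the red dish (211,203). The empty green dish is at (305,222) and the green stake at (284,150). Look-alike blues are at (183,240), small, and (297,308), large. The flask is at (150,322) and the jar at (361,165).

```bash
cat >> h.py <<'E'
HUE={'red':[(0,8),(172,180)],'yellow':[(18,34)],'green':[(50,85)],'blue':[(100,125)]}
def blobs(f,col,amin=40,smin=120):
    h=cv2.cvtColor(f['image'],cv2.COLOR_RGB2HSV); m=np.zeros(h.shape[:2],np.uint8)
    for a,b in HUE[col]: m|=cv2.inRange(h,(a,smin,45),(b,255,255))
    n,l,s,c=cv2.connectedComponentsWithStats(m)
    return [(s[i],c[i],(l==i).astype(np.uint8)) for i in range(1,n) if s[i][4]>=amin]
E
python3 - <<'E'
from h import *
for n in('scene','side'):
    f=load(n,'a')
    for c in HUE:
        for s,ce,m in blobs(f,c):
            ys,xs=np.nonzero(m); P=np.array([ray(f,x,y,.009)[:2] for x,y in zip(xs,ys)])
            (cx,cy),r=cv2.minEnclosingCircle((P*1000).astype(np.float32))
            print(n,c,s,ce.round(1),'minenc z9',round(cx,1),round(cy,1),round(r,1),'cen z30',(ray(f,*ce,.03)[:2]*1000).round(1))
E
```

```text
scene red [485 185  13  21  59] [492.  191.6] minenc z9 871.3 436.2 37.6 cen z30 [873.3 424.3]
scene red [193 195  39  29 458] [211.3 211.8] minenc z9 449.8 -31.6 44.2 cen z30 [473.4 -49.2]
scene red [456 217  14  19 105] [462.9 225.4] minenc z9 870.0 310.6 31.2 cen z30 [873.1 289.9]
scene red [121 244  26  26 414] [133.8 258.8] minenc z9 437.6 -223.6 31.1 cen z30 [ 459.5 -229.2]
scene yellow [472 151  29  12  79] [488.3 156.9] minenc z9 808.1 551.4 33.2 cen z30 [815.5 528.8]
scene yellow [201 193  24  24 366] [212.7 206.2] minenc z9 441.8 -23.5 35.8 cen z30 [463.2 -37. ]
scene yellow [213 254  44  40 753] [234.7 276.3] minenc z9 611.5 -107.1 44.4 cen z30 [ 627.4 -119.1]
scene green [275 142  18  22 256] [283.6 154.2] minenc z9 435.6 215.2 41.1 cen z30 [455.7 190.6]
scene green [285 206  39  32 966] [304.3 221.7] minenc z9 620.6 83.2 43.5 cen z30 [632.7  68.7]
scene blue [481 193  10  16  47] [485.5 198.6] minenc z9 870.9 411.7 27.6 cen z30 [872.4 394.1]
scene blue [176 233  17  17 202] [183.9 242.1] minenc z9 479.0 -129.9 21.1 cen z30 [ 496.3 -137.7]
scene blue [114 242  44  37 685]
[... 1232 characters left out ...]
 43.1 cen z30 [617.2 102.8]
side green [353 313  28  29 430] [367.7 328.9] minenc z9 439.7 202.9 27.4 cen z30 [445.5 218.4]
side blue [343 149  36  25 375] [359.5 163.1] minenc z9 445.1 -221.9 43.6 cen z30 [ 450.4 -187. ]
side blue [201 167  32  36 716] [216.4 187.6] minenc z9 755.8 -103.0 55.7 cen z30 [747.4 -69.6]
side blue [273 175  21  21 307] [282.8 186. ] minenc z9 612.1 -119.4 33.1 cen z30 [611.4 -92.3]
side blue [338 178  16  16 173] [345.8 186.7] minenc z9 479.2 -133.0 24.2 cen z30 [ 480.5 -107. ]
side blue [ 59 328  15  20 116] [ 66.  337.3] minenc z9 919.8 278.0 21.9 cen z30 [910.2 288. ]
side blue [ 18 411  10   9  64] [ 22.  415.5] minenc z9 930.3 400.0 8.8 cen z30 [919.8 405.6]
```

```bash
python3 - <<'E'
from h import *
A=load('scene','a');B=load('side','a')
def cam(f):
    R=cv2.Rodrigues(np.array(f['rvec'],float))[0];return -R.T@np.array(f['tvec']).ravel()
def tri(u,v):
    M=[];b=[]
    for f,p in((A,u),(B,v)):
        C=cam(f);d=ray(f,*p,0.)-C;d/=np.linalg.norm(d);Q=np.eye(3)-np.outer(d,d);M.append(Q);b.append(Q@C)
    x,r,_,_=np.linalg.lstsq(np.vstack(M),np.hstack(b),rcond=None);return (x*1000).round(1),(r**.5*1000).round(1)
print('red',tri((133.8,258.8),(361.2,156.8)));print('yel',tri((212.7,206.2),(360.4,220.3)))
print('blu',tri((234.9,274.7),(282.8,186)));print('gre',tri((283.6,154.2),(367.7,328.9)))
h=[cv2.resize(f['image'][y-45:y+45,x-45:x+45,::-1],(390,390),interpolation=cv2.INTER_CUBIC) for f,x,y in((A,213,205),(B,361,218))]
h2=[cv2.resize(f['image'][y-60:y+60,x-60:x+60,::-1],(390,390),interpolation=cv2.INTER_CUBIC) for f,x,y in((A,361,165),(B,258,355))]
cv2.imwrite('pics/b_y.png',np.hstack(h))
# flask, jar rough: base points
for n,f,p,z in(('flask',A,(152,330),.02),('flask',B,(298,134),.02),('jar',A,(361,158),.06),('jar',B,(257,348),.06)):print(n,(ray(f,*p,z)*1000).round())
print(tri((145,311),(299,117)),'flask cap')
E
```

```text
red (array([ 444.9, -227. ,   14.2]), array([2.6]))
yel (array([449.9, -29.6,  13.9]), array([1.]))
blu (array([ 614.1, -110.6,   11.5]), array([2.1]))
gre (array([441.2, 206.7,  10.6]), array([1.1]))
flask [ 601. -285.   20.]
flask [ 594. -288.   20.]
jar [615. 280.  60.]
jar [613. 286.  60.]
(array([ 594.4, -278.8,   74.6]), array([1.1])) flask cap
```

View pics/b_y.png

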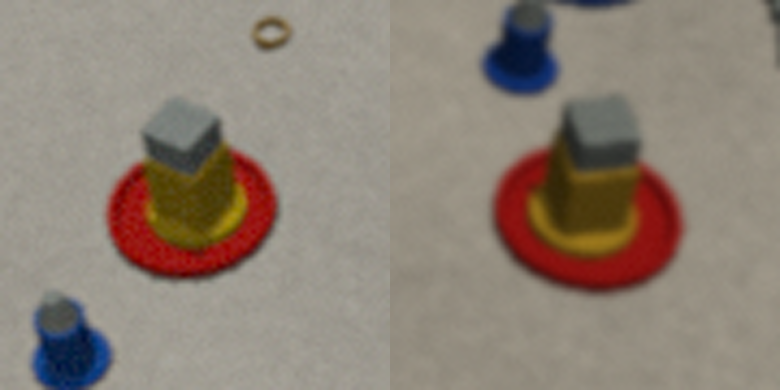

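The crops show the yellow block turned in the red dish. I'll get its yaw from the top corners.

```bash
cat >> h.py <<'E'
from scipy.spatial.transform import Rotation as Rn
def plan(x,y,z,jaw_deg=None,fr=None):
    """x,y,z mm; jaw_deg world angle of jaw direction (mod 180). prints the row in move units"""
    o=observe(); R=Rn.from_euler('xyz',o['tool_rot']).as_matrix(); p=np.array(o['ee_pos'])
    if fr is not None:p=np.array(fr)/1000
    d=R.T@(np.array([x,y,z])/1000-p)/.06
    cur=np.degrees(np.arctan2(R[1,1],R[0,1]))
    if jaw_deg is None: jaw_deg=cur
    out=[]
    for k in(0,180):
        a=np.radians(jaw_deg+k); X=np.array([0,0,-1.]);Y=np.array([np.cos(a),np.sin(a),0]);T=np.c_[X,Y,np.cross(X,Y)]
        rv=Rn.from_matrix(R.T@T).as_rotvec(degrees=True)/10
        out.append((np.abs(rv).max(),rv))
    out.sort(key=lambda t:t[0]); 
    print('t',round(float(o['time_s']),2),'tcp',(p*1000).round(1),'jaw',cur.round(1),'q6',np.round(o['q'][5],2),'w',round(float(o['width']),4))
    print('xyz',d.round(2),'axyz',out[0][1].round(2),'| alt',out[1][1].round(1))
E
python3 - <<'E'
from h import *
A=load('scene','a');B=load('side','a')
for f,o,c in((A,(168,160),[(143,133),(183,98),(221,123),(182,152)]),(B,(316,173),[(563-390,98),(628-390,95),(640-390,140),(578-390,145)])):
    P=np.array([ray(f,o[0]+(u+.5)*90/390-.5,o[1]+(v+.5)*90/390-.5,.070)[:2]*1000 for u,v in c])
    print(P.mean(0).round(1)); 
    for i in range(4):
        e=P[(i+1)%4]-P[i];print(np.linalg.norm(e).round(1),np.degrees(np.arctan2(e[1],e[0])).round(0)%90)
plan(448,-31,170,30)
E
```

```text
[452.1 -29.2]
28.9 9.0
26.5 4.0
25.4 3.0
23.8 13.0
[449.8 -31.1]
29.5 11.0
28.0 9.0
27.8 14.0
29.2 12.0
t 0.15 tcp [153.4 501.5 247.6] jaw 73.0 q6 1.57 w 0.0856
xyz [ 1.31 -7.05  7.29] axyz [4.3  0.   0.01] | alt [-13.7  -0.    0. ]
```

```bash
python3 - <<'E'
from h import *
plan(300,235,200,42);plan(450,-30,170,10)
E
```

```text
t 0.15 tcp [153.4 501.5 247.6] jaw 73.0 q6 1.57 w 0.0856
xyz [ 0.8  -3.53  3.64] axyz [3.1  0.   0.01] | alt [-14.9  -0.    0. ]
t 0.15 tcp [153.4 501.5 247.6] jaw 73.0 q6 1.57 w 0.0856
xyz [ 1.31 -7.02  7.32] axyz [6.3  0.01 0.01] | alt [-11.7  -0.    0. ]
```

Call:
apply_moves:
  deltas:
    - {"x": 0.8, "y": -3.5, "z": 3.65, "ax": 3.1, "jaw": 1}
    - {"x": 1.3, "y": -7.0, "z": 7.3, "ax": 6.3, "jaw": 1}
    - {"x": 1.3, "y": -7.0, "z": 7.3, "ax": 6.3, "jaw": 1}
    - {"x": 1.3, "y": -7.0, "z": 7.3, "ax": 6.3, "jaw": 1}
    - {"x": 1.3, "y": -7.0, "z": 7.3, "ax": 6.3, "jaw": 1}
  grip_force: 40

```text
$.deltas[0]: bad value
```

```bash
python3 - <<'E'
from h import *
plan(450,-30,170,10)
E
```

```text
t 0.15 tcp [153.4 501.5 247.6] jaw 73.0 q6 1.57 w 0.0856
xyz [ 1.31 -7.02  7.32] axyz [6.3  0.01 0.01] | alt [-11.7  -0.    0. ]
```

Call:
apply_moves:
  deltas:
    - {"x": 0.2, "y": -0.7, "z": 0.7, "ax": 0.6, "ay": 0, "az": 0, "jaw": 1}
    - {"x": 0.4, "y": -1.4, "z": 1.4, "ax": 1.2, "ay": 0, "az": 0, "jaw": 1}
    - {"x": 0.6, "y": -2.1, "z": 2.2, "ax": 1.8, "ay": 0, "az": 0, "jaw": 1}
    - {"x": 0.7, "y": -2.8, "z": 2.9, "ax": 2.4, "ay": 0, "az": 0, "jaw": 1}
    - {"x": 0.8, "y": -3.5, "z": 3.6, "ax": 3.1, "ay": 0, "az": 0, "jaw": 1}
  grip_force: 40

```text
time_s: 0.78
ee_pos: [0.2991, 0.2362, 0.2]
tool_rot: [0.334, 1.57, -0.507]
ft_force: [1.0, 0.4, 0.6]
width: 0.0854
```

```bash
python3 - <<'E'
from h import *
plan(450,-30,170,10)
E
```

```text
t 0.78 tcp [299.1 236.2 200. ] jaw 41.8 q6 1.51 w 0.0854
xyz [ 0.5  -1.08  4.98] axyz [ 3.18  0.   -0.  ] | alt [-14.8   0.    0. ]
```

Call:
apply_moves:
  deltas:
    - {"x": 0.1, "y": -0.2, "z": 1.0, "ax": 0.6, "ay": 0, "az": 0, "jaw": 1}
    - {"x": 0.2, "y": -0.4, "z": 2.0, "ax": 1.3, "ay": 0, "az": 0, "jaw": 1}
    - {"x": 0.3, "y": -0.65, "z": 3.0, "ax": 1.9, "ay": 0, "az": 0, "jaw": 1}
    - {"x": 0.4, "y": -0.85, "z": 4.0, "ax": 2.5, "ay": 0, "az": 0, "jaw": 1}
    - {"x": 0.5, "y": -1.08, "z": 4.98, "ax": 3.2, "ay": 0, "az": 0, "jaw": 1}
  grip_force: 40

```text
time_s: 1.4
ee_pos: [0.4512, -0.0294, 0.1701]
tool_rot: [1.937, 1.57, 0.536]
ft_force: [2.0, 0.2, -0.1]
width: 0.0853
```

```bash
python3 - <<'E'
from h import *
f=snap('wrist','c')
plan(450,-30,100,10);plan(450,-30,36,10)
print(proj(f,[[.450,-.030,.07],[.448,-.030,.004]]))
E
```

```text
t 1.45 tcp [455.3 -35.5 169.7] jaw 9.2 q6 1.34 w 0.0851
xyz [ 1.16 -0.08 -0.11] axyz [-0.08  0.04 -0.02] | alt [17.9 -0.  -0.1]
t 1.45 tcp [455.3 -35.5 169.7] jaw 9.2 q6 1.34 w 0.0851
xyz [ 2.23 -0.08 -0.12] axyz [-0.08  0.04 -0.02] | alt [17.9 -0.  -0.1]
[[271.52906648 212.50996795]
 [269.9833149  190.46642742]]
```

View pics/c_wrist.png

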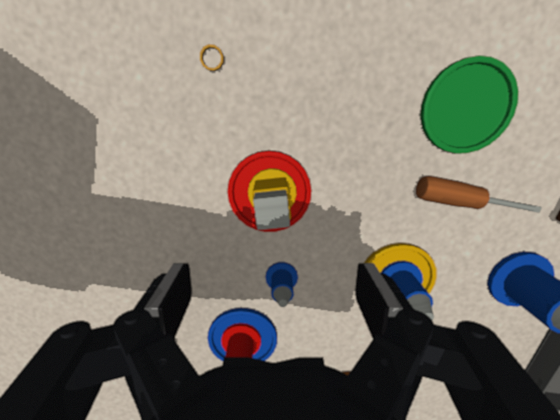

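The wrist view shows the yellow stake at (271,200), centred in the red dish at (269,190), which matches the prediction. Its faces line up with the jaws. I'll let the arm settle.

Call:
apply_moves:
  deltas:
    - {"x": 0.8, "y": 0, "z": 0, "ax": 0, "ay": 0, "az": 0, "jaw": 1}
    - {"x": 0.8, "y": 0, "z": 0, "ax": 0, "ay": 0, "az": 0, "jaw": 1}
    - {"x": 0.8, "y": 0, "z": 0, "ax": 0, "ay": 0, "az": 0, "jaw": 1}
  grip_force: 40

```text
time_s: 1.82
ee_pos: [0.4504, -0.027, 0.123]
tool_rot: [-1.888, 1.571, 3.0]
ft_force: [0.6, -0.2, 0.9]
width: 0.0853
```

```bash
python3 - <<'E'
from h import *
f=snap('wrist','d')
plan(450,-30,36,10)
print(proj(f,[[.450,-.030,.07],[.448,-.030,.004]]))
E
```

```text
t 1.88 tcp [451.2 -26.9 123.6] jaw 10.1 q6 1.34 w 0.0854
xyz [ 1.46 -0.03  0.05] axyz [ 0.01  0.   -0.01] | alt [-18.   0.   0.]
[[271.83933123 239.79323176]
 [270.01916059 207.47342035]]
```

View pics/d_wrist.png

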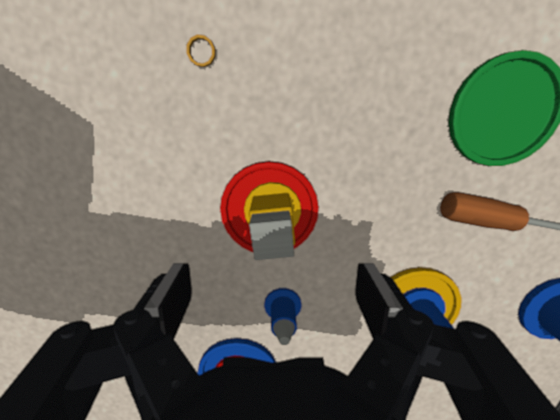

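The block's top face is centred at (272,240), exactly as predicted. I'll descend and grip.

Call:
apply_moves:
  deltas:
    - {"x": 0.7, "y": -0.02, "z": 0.04, "ax": 0, "ay": 0, "az": 0, "jaw": 1}
    - {"x": 1.45, "y": -0.02, "z": 0.04, "ax": 0, "ay": 0, "az": 0, "jaw": 1}
    - {"x": 1.45, "y": -0.02, "z": 0.04, "ax": 0, "ay": 0, "az": 0, "jaw": 1}
    - {"x": 1.45, "y": -0.02, "z": 0.04, "ax": 0, "ay": 0, "az": 0, "jaw": -1}
    - {"x": 1.45, "y": -0.02, "z": 0.04, "ax": 0, "ay": 0, "az": 0, "jaw": -1}
  grip_force: 50

```text
time_s: 2.5
ee_pos: [0.4518, -0.0299, 0.0374]
tool_rot: [1.325, 1.566, -0.071]
ft_force: [0.2, -0.0, 0.8]
width: 0.0515
```

Call:
apply_moves:
  deltas:
    - {"x": 0, "y": 0, "z": 0, "ax": 0, "ay": 0, "az": 0, "jaw": -1}
    - {"x": 0, "y": 0, "z": 0, "ax": 0, "ay": 0, "az": 0, "jaw": -1}
    - {"x": 0, "y": 0, "z": 0, "ax": 0, "ay": 0, "az": 0, "jaw": -1}
  grip_force: 50

```text
time_s: 2.88
ee_pos: [0.451, -0.03, 0.037]
tool_rot: [1.362, 1.568, -0.035]
ft_force: [-1.2, -0.1, 8.2]
width: 0.0321
```

```bash
python3 - <<'E'
from h import *
snap('side','e'); plan(450,-30,140,10); print(observe()['ft_force'])
E
```

```text
t 2.92 tcp [451. -30.  37.] jaw 10.0 q6 1.33 w 0.0319
xyz [-1.72 -0.01 -0.  ] axyz [ 0.    0.   -0.02] | alt [-18.   0.   0.]
[-1.216145    0.89279433  9.67278347]
```

View pics/e_side.png

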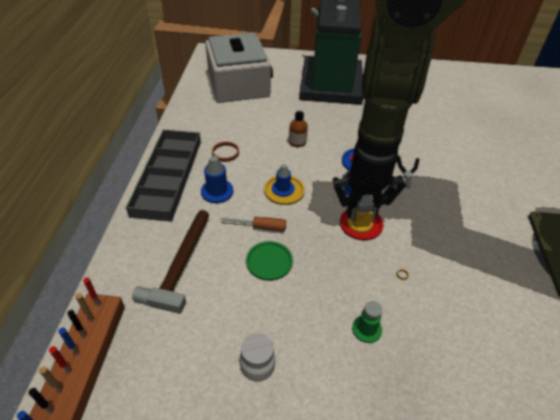

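```bash
python3 - <<'E'
from h import *
plan(620,84.5,110,10);plan(620,84.5,37,10)
E
```

```text
t 2.92 tcp [451. -30.  37.] jaw 10.0 q6 1.33 w 0.0319
xyz [-1.21  3.11 -1.39] axyz [ 0.    0.   -0.02] | alt [-18.   0.   0.]
t 2.92 tcp [451. -30.  37.] jaw 10.0 q6 1.33 w 0.0319
xyz [ 0.01  3.11 -1.39] axyz [ 0.    0.   -0.02] | alt [-18.   0.   0.]
```

Call:
apply_moves:
  deltas:
    - {"x": -0.6, "y": 0, "z": 0, "ax": 0, "ay": 0, "az": 0, "jaw": -1}
    - {"x": -1.2, "y": 0.4, "z": -0.2, "ax": 0, "ay": 0, "az": 0, "jaw": -1}
    - {"x": -1.2, "y": 1.3, "z": -0.6, "ax": 0, "ay": 0, "az": 0, "jaw": -1}
    - {"x": -1.2, "y": 2.2, "z": -1.0, "ax": 0, "ay": 0, "az": 0, "jaw": -1}
    - {"x": -1.2, "y": 3.1, "z": -1.4, "ax": 0, "ay": 0, "az": 0, "jaw": -1}
  grip_force: 50

```text
time_s: 3.55
ee_pos: [0.6196, 0.086, 0.1079]
tool_rot: [1.114, 1.57, -0.283]
ft_force: [0.2, -0.8, -1.9]
width: 0.0318
```

Call:
apply_moves:
  deltas:
    - {"x": 0, "y": 0, "z": 0, "ax": 0, "ay": 0, "az": 0, "jaw": -1}
    - {"x": 0, "y": 0, "z": 0, "ax": 0, "ay": 0, "az": 0, "jaw": -1}
    - {"x": 0, "y": 0, "z": 0, "ax": 0, "ay": 0, "az": 0, "jaw": -1}
  grip_force: 50

```text
time_s: 3.92
ee_pos: [0.6166, 0.0843, 0.1072]
tool_rot: [-1.547, 1.569, -2.944]
ft_force: [-0.0, 0.2, -2.5]
width: 0.032
```

```bash
python3 - <<'E'
from h import *
snap('side','f'); snap('scene','f'); plan(620,84.5,38,10); print(observe()['ft_force'])
cv2.imwrite('pics/f2.png',np.hstack([cv2.resize(load('side','f')['image'][130:330,150:400,::-1],(400,320)),cv2.resize(load('scene','f')['image'][120:320,200:450,::-1],(400,320))]))
E
```

```text
t 4.03 tcp [617.1  84.2 107.5] jaw 9.9 q6 1.53 w 0.032
xyz [1.16 0.05 0.  ] axyz [-0.01  0.    0.  ] | alt [18.  0. -0.]
[ 0.3655286  -0.19300248 -2.19914675]
```

View pics/f2.png

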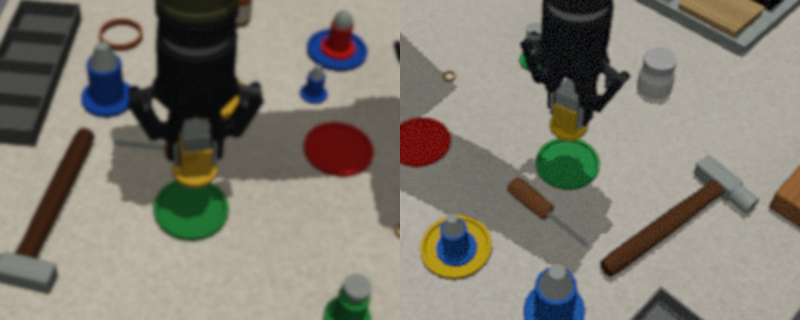

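The yellow stake is held upright over the green dish. I'll lower it and release.

Call:
apply_moves:
  deltas:
    - {"x": 0.6, "y": 0.05, "z": 0, "ax": 0, "ay": 0, "az": 0, "jaw": -1}
    - {"x": 1.0, "y": 0.05, "z": 0, "ax": 0, "ay": 0, "az": 0, "jaw": -1}
    - {"x": 1.15, "y": 0.05, "z": 0, "ax": 0, "ay": 0, "az": 0, "jaw": -1}
    - {"x": 1.15, "y": 0.05, "z": 0, "ax": 0, "ay": 0, "az": 0, "jaw": -1}
    - {"x": 1.15, "y": 0.05, "z": 0, "ax": 0, "ay": 0, "az": 0, "jaw": -1}
  grip_force: 50

```text
time_s: 4.65
ee_pos: [0.622, 0.0855, 0.0393]
tool_rot: [1.481, 1.569, 0.085]
ft_force: [0.3, 0.2, -1.8]
width: 0.0319
```

Call:
apply_moves:
  deltas:
    - {"x": 0, "y": 0, "z": 0, "ax": 0, "ay": 0, "az": 0, "jaw": 0.3}
    - {"x": 0, "y": 0, "z": 0, "ax": 0, "ay": 0, "az": 0, "jaw": 1}
    - {"x": 0, "y": 0, "z": 0, "ax": 0, "ay": 0, "az": 0, "jaw": 1}
    - {"x": 0, "y": 0, "z": 0, "ax": 0, "ay": 0, "az": 0, "jaw": 1}
  grip_force: 50

```text
time_s: 5.15
ee_pos: [0.6213, 0.0856, 0.0385]
tool_rot: [1.44, 1.57, 0.044]
ft_force: [-0.4, 0.4, 0.3]
width: 0.0853
```

```bash
python3 - <<'E'
from h import *
plan(620,84.5,110,10);plan(445,-225,140,-25);
E
```

```text
t 5.15 tcp [621.3  85.6  38.5] jaw 10.0 q6 1.53 w 0.0853
xyz [-1.19 -0.02  0.01] axyz [-0.  0. -0.] | alt [18. -0. -0.]
t 5.15 tcp [621.3  85.6  38.5] jaw 10.0 q6 1.53 w 0.0853
xyz [-1.69 -3.79  4.59] axyz [ 3.5 -0.  -0. ] | alt [-14.5   0.   -0. ]
```

Call:
apply_moves:
  deltas:
    - {"x": -0.9, "y": 0, "z": 0, "ax": 0, "ay": 0, "az": 0, "jaw": 1}
    - {"x": -1.7, "y": 0, "z": 0, "ax": 0, "ay": 0, "az": 0, "jaw": 1}
    - {"x": -1.7, "y": -0.6, "z": 0.75, "ax": 0.6, "ay": 0, "az": 0, "jaw": 1}
    - {"x": -1.7, "y": -1.2, "z": 1.5, "ax": 1.2, "ay": 0, "az": 0, "jaw": 1}
    - {"x": -1.7, "y": -1.8, "z": 2.2, "ax": 1.8, "ay": 0, "az": 0, "jaw": 1}
  grip_force: 50

```text
time_s: 5.78
ee_pos: [0.537, -0.0645, 0.1406]
tool_rot: [1.242, 1.57, -0.471]
ft_force: [0.6, -0.1, 0.9]
width: 0.0854
```

```bash
python3 - <<'E'
from h import *
plan(445,-225,130,-25)
f=snap('side','g');g=snap('scene','g')
cv2.imwrite('pics/g2.png',np.hstack([cv2.resize(f['image'][130:330,150:400,::-1],(400,320)),cv2.resize(g['image'][120:320,200:450,::-1],(400,320))]))
E
```

```text
t 5.78 tcp [537.  -64.5 140.6] jaw -8.2 q6 1.59 w 0.0854
xyz [ 0.18 -1.14  2.87] axyz [ 1.68  0.   -0.01] | alt [-16.3   0.    0. ]
```

View pics/g2.png

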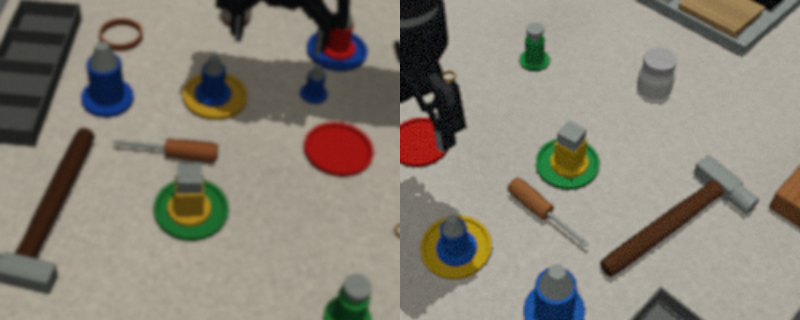

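The yellow stake stands flat and centred in the green dish. Next is red.

Call:
apply_moves:
  deltas:
    - {"x": 0, "y": -0.4, "z": 0.9, "ax": 0.5, "ay": 0, "az": 0, "jaw": 1}
    - {"x": 0.1, "y": -0.8, "z": 1.8, "ax": 1.0, "ay": 0, "az": 0, "jaw": 1}
    - {"x": 0.1, "y": -1.14, "z": 2.6, "ax": 1.7, "ay": 0, "az": 0, "jaw": 1}
    - {"x": 0.1, "y": -1.14, "z": 2.87, "ax": 1.7, "ay": 0, "az": 0, "jaw": 1}
    - {"x": 0.1, "y": -1.14, "z": 2.87, "ax": 1.7, "ay": 0, "az": 0, "jaw": 1}
  grip_force: 50

```text
time_s: 6.5
ee_pos: [0.447, -0.2248, 0.1345]
tool_rot: [2.049, 1.569, 0.041]
ft_force: [-0.8, 0.2, -0.4]
width: 0.0853
```

Call:
apply_moves:
  deltas:
    - {"x": 0, "y": 0, "z": 0, "ax": 0, "ay": 0, "az": 0, "jaw": 1}
    - {"x": 0, "y": 0, "z": 0, "ax": 0, "ay": 0, "az": 0, "jaw": 1}
  grip_force: 50

```text
time_s: 6.75
ee_pos: [0.4468, -0.223, 0.1342]
tool_rot: [-2.827, 1.57, 1.451]
ft_force: [0.4, -0.8, -0.0]
width: 0.0856
```

```bash
python3 - <<'E'
from h import *
plan(445,-226,36,-25)
f=snap('wrist','i');print(proj(f,[[.445,-.226,.07],[.446,-.223,.004],[.445,-.226,.01]]).round(1))
for s,c,m in blobs(f,'red'):print(s,c)
E
```

```text
t 6.75 tcp [ 446.8 -223.   134.2] jaw -24.9 q6 1.54 w 0.0856
xyz [ 1.64 -0.01  0.06] axyz [ 0.01 -0.    0.  ] | alt [-18.  -0.  -0.]
[[272.3 233.8]
 [272.1 201.3]
 [272.5 206.6]]
[ 111    0  111   44 3489] [168.08311837  17.44224706]
[ 246  182   53   49 1509] [272.19151756 201.25646123]
```

View pics/i_wrist.png

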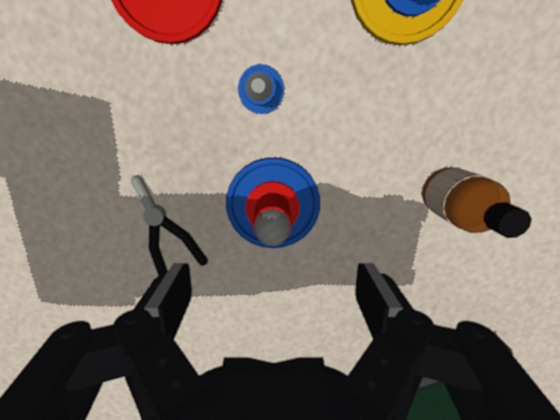

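The wrist view shows the red dome at (272,230) over its foot at (272,207), as predicted. The flask at (470,205) is clear of the fingers. I'll grip.

Call:
apply_moves:
  deltas:
    - {"x": 0.8, "y": -0.01, "z": 0.04, "ax": 0, "ay": 0, "az": 0, "jaw": 1}
    - {"x": 1.62, "y": -0.01, "z": 0.04, "ax": 0, "ay": 0, "az": 0, "jaw": 1}
    - {"x": 1.62, "y": -0.01, "z": 0.04, "ax": 0, "ay": 0, "az": 0, "jaw": 1}
    - {"x": 1.62, "y": -0.01, "z": 0.04, "ax": 0, "ay": 0, "az": 0, "jaw": -1}
    - {"x": 1.62, "y": -0.01, "z": 0.04, "ax": 0, "ay": 0, "az": 0, "jaw": -1}
  grip_force: 50

```text
time_s: 7.42
ee_pos: [0.4464, -0.2268, 0.0391]
tool_rot: [1.536, 1.567, -0.47]
ft_force: [-0.6, 0.1, 0.1]
width: 0.0516
```

Call:
apply_moves:
  deltas:
    - {"x": 0, "y": 0, "z": 0, "ax": 0, "ay": 0, "az": 0, "jaw": -1}
    - {"x": 0, "y": 0, "z": 0, "ax": 0, "ay": 0, "az": 0, "jaw": -1}
    - {"x": 0, "y": 0, "z": 0, "ax": 0, "ay": 0, "az": 0, "jaw": -1}
  grip_force: 50

```text
time_s: 7.8
ee_pos: [0.4456, -0.2266, 0.0389]
tool_rot: [1.606, 1.568, -0.402]
ft_force: [-0.3, 1.0, 7.3]
width: 0.0307
```

```bash
python3 - <<'E'
from h import *
plan(448,-30,130,0)
E
```

```text
t 7.8 tcp [ 445.6 -226.6   38.9] jaw -25.0 q6 1.54 w 0.0307
xyz [-1.52 -1.34 -2.99] axyz [-2.5   0.   -0.02] | alt [15.5 -0.  -0. ]
```

Call:
apply_moves:
  deltas:
    - {"x": -0.8, "y": 0, "z": 0, "ax": 0, "ay": 0, "az": 0, "jaw": -1}
    - {"x": -1.5, "y": 0, "z": 0, "ax": 0, "ay": 0, "az": 0, "jaw": -1}
    - {"x": -1.5, "y": -0.4, "z": -0.8, "ax": -0.7, "ay": 0, "az": 0, "jaw": -1}
    - {"x": -1.5, "y": -0.7, "z": -1.6, "ax": -1.3, "ay": 0, "az": 0, "jaw": -1}
    - {"x": -1.5, "y": -1.1, "z": -2.4, "ax": -2.0, "ay": 0, "az": 0, "jaw": -1}
  grip_force: 50

```text
time_s: 8.43
ee_pos: [0.4459, -0.0665, 0.1278]
tool_rot: [1.626, 1.569, -0.03]
ft_force: [1.1, -0.1, -3.2]
width: 0.0304
```

```bash
python3 - <<'E'
from h import *
plan(448,-30,120,0)
E
```

```text
t 8.43 tcp [445.9 -66.5 127.8] jaw -4.8 q6 1.51 w 0.0304
xyz [ 0.13 -0.02 -0.61] axyz [-0.48 -0.   -0.01] | alt [17.5 -0.   0. ]
```

Call:
apply_moves:
  deltas:
    - {"x": 0.1, "y": 0, "z": -0.6, "ax": -0.5, "ay": 0, "az": 0, "jaw": -1}
    - {"x": 0.1, "y": 0, "z": -0.6, "ax": -0.5, "ay": 0, "az": 0, "jaw": -1}
    - {"x": 0.1, "y": 0, "z": -0.6, "ax": -0.5, "ay": 0, "az": 0, "jaw": -1}
    - {"x": 0.1, "y": 0, "z": -0.6, "ax": -0.5, "ay": 0, "az": 0, "jaw": -1}
  grip_force: 50

```text
time_s: 8.93
ee_pos: [0.4488, -0.0327, 0.1213]
tool_rot: [0.745, 1.57, -0.828]
ft_force: [-0.2, -0.0, -2.7]
width: 0.0307
```

```bash
python3 - <<'E'
from h import *
plan(448,-30,40,0)
f=snap('side','k');g=snap('scene','k')
cv2.imwrite('pics/k2.png',np.hstack([cv2.resize(f['image'][110:310,230:480,::-1],(400,320)),cv2.resize(g['image'][120:320,100:350,::-1],(400,320))]))
E
```

```text
t 8.93 tcp [448.8 -32.7 121.3] jaw -0.1 q6 1.5 w 0.0307
xyz [ 1.36 -0.01 -0.05] axyz [-0.01  0.   -0.  ] | alt [18. -0. -0.]
```

View pics/k2.png

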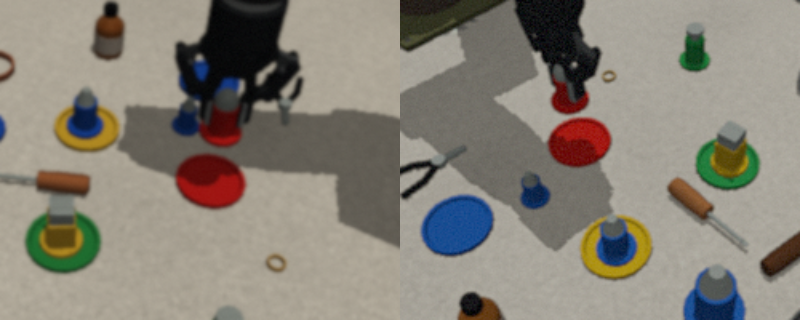

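Call:
apply_moves:
  deltas:
    - {"x": 0.7, "y": 0, "z": -0.04, "ax": 0, "ay": 0, "az": 0, "jaw": -1}
    - {"x": 1.2, "y": 0, "z": -0.04, "ax": 0, "ay": 0, "az": 0, "jaw": -1}
    - {"x": 1.36, "y": 0, "z": -0.04, "ax": 0, "ay": 0, "az": 0, "jaw": -1}
    - {"x": 1.36, "y": 0, "z": -0.04, "ax": 0, "ay": 0, "az": 0, "jaw": -1}
    - {"x": 1.36, "y": 0, "z": -0.04, "ax": 0, "ay": 0, "az": 0, "jaw": -1}
  grip_force: 50

```text
time_s: 9.65
ee_pos: [0.4497, -0.0298, 0.0402]
tool_rot: [1.501, 1.569, -0.07]
ft_force: [-0.3, 1.1, -2.5]
width: 0.0306
```

Call:
apply_moves:
  deltas:
    - {"x": 0, "y": 0, "z": 0, "ax": 0, "ay": 0, "az": 0, "jaw": 0.3}
    - {"x": 0, "y": 0, "z": 0, "ax": 0, "ay": 0, "az": 0, "jaw": 1}
    - {"x": 0, "y": 0, "z": 0, "ax": 0, "ay": 0, "az": 0, "jaw": 1}
    - {"x": 0, "y": 0, "z": 0, "ax": 0, "ay": 0, "az": 0, "jaw": 1}
  grip_force: 50

```text
time_s: 10.15
ee_pos: [0.4488, -0.0294, 0.0397]
tool_rot: [1.521, 1.57, -0.05]
ft_force: [0.0, 0.2, -0.1]
width: 0.0851
```

```bash
python3 - <<'E'
from h import *
plan(613,-109,135,-10)
E
```

```text
t 10.15 tcp [448.8 -29.4  39.7] jaw -0.0 q6 1.51 w 0.0851
xyz [-1.59  2.74  1.33] axyz [ 1. -0. -0.] | alt [-17.   0.  -0.]
```

Call:
apply_moves:
  deltas:
    - {"x": -0.8, "y": 0, "z": 0, "ax": 0, "ay": 0, "az": 0, "jaw": 1}
    - {"x": -1.6, "y": 0, "z": 0, "ax": 0, "ay": 0, "az": 0, "jaw": 1}
    - {"x": -1.6, "y": 0.9, "z": 0.4, "ax": 0.3, "ay": 0, "az": 0, "jaw": 1}
    - {"x": -1.6, "y": 1.8, "z": 0.9, "ax": 0.7, "ay": 0, "az": 0, "jaw": 1}
    - {"x": -1.6, "y": 2.7, "z": 1.3, "ax": 1.0, "ay": 0, "az": 0, "jaw": 1}
  grip_force: 50

```text
time_s: 10.78
ee_pos: [0.6124, -0.1084, 0.1359]
tool_rot: [1.575, 1.57, -0.172]
ft_force: [1.6, 0.4, 0.9]
width: 0.0857
```

Call:
apply_moves:
  deltas:
    - {"x": 0, "y": 0, "z": 0, "ax": 0, "ay": 0, "az": 0, "jaw": 1}
    - {"x": 0, "y": 0, "z": 0, "ax": 0, "ay": 0, "az": 0, "jaw": 1}
    - {"x": 0, "y": 0, "z": 0, "ax": 0, "ay": 0, "az": 0, "jaw": 1}
  grip_force: 50

```text
time_s: 11.15
ee_pos: [0.609, -0.1068, 0.1354]
tool_rot: [-1.628, 1.569, 2.91]
ft_force: [-0.6, 0.1, -0.1]
width: 0.0853
```

```bash
python3 - <<'E'
from h import *
plan(613,-109,37,-10)
f=snap('wrist','l');print(proj(f,[[.613,-.109,.07],[.611,-.106,.004],[.613,-.109,.01]]).round(1))
E
```

```text
t 11.15 tcp [ 609.  -106.8  135.4] jaw -10.0 q6 1.57 w 0.0853
xyz [1.64 0.07 0.03] axyz [ 0.   -0.    0.01] | alt [-18.  -0.  -0.]
[[279.  230.6]
 [275.2 199.4]
 [277.9 204.1]]
```

View pics/l_wrist.png

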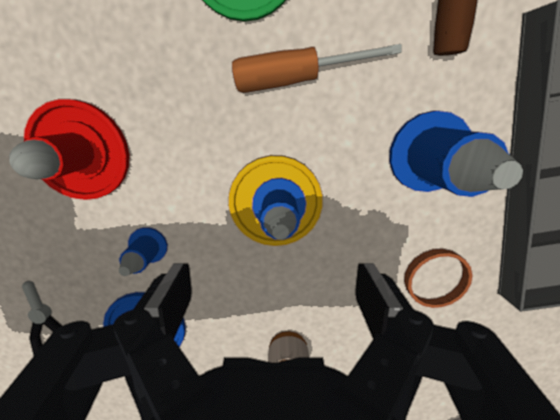

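The blue tip at (278,230) matches the prediction of (279,231). The red stake stands in the red dish. I'll grip blue.

Call:
apply_moves:
  deltas:
    - {"x": 0.8, "y": 0.05, "z": 0.03, "ax": 0, "ay": 0, "az": 0, "jaw": 1}
    - {"x": 1.63, "y": 0.05, "z": 0.03, "ax": 0, "ay": 0, "az": 0, "jaw": 1}
    - {"x": 1.63, "y": 0.05, "z": 0.03, "ax": 0, "ay": 0, "az": 0, "jaw": 1}
    - {"x": 1.63, "y": 0.05, "z": 0.03, "ax": 0, "ay": 0, "az": 0, "jaw": -1}
    - {"x": 1.63, "y": 0.05, "z": 0.03, "ax": 0, "ay": 0, "az": 0, "jaw": -1}
  grip_force: 50

```text
time_s: 11.82
ee_pos: [0.6153, -0.11, 0.0405]
tool_rot: [1.564, 1.566, -0.181]
ft_force: [0.9, -0.3, -0.1]
width: 0.0517
```

Call:
apply_moves:
  deltas:
    - {"x": 0, "y": 0, "z": 0, "ax": 0, "ay": 0, "az": 0, "jaw": -1}
    - {"x": 0, "y": 0, "z": 0, "ax": 0, "ay": 0, "az": 0, "jaw": -1}
    - {"x": 0, "y": 0, "z": 0, "ax": 0, "ay": 0, "az": 0, "jaw": -1}
  grip_force: 50

```text
time_s: 12.2
ee_pos: [0.6148, -0.11, 0.0399]
tool_rot: [1.591, 1.567, -0.154]
ft_force: [-0.5, 0.2, 5.9]
width: 0.0306
```

```bash
python3 - <<'E'
from h import *
plan(446,-223,130,-25)
E
```

```text
t 12.2 tcp [ 614.8 -110.    39.9] jaw -10.0 q6 1.57 w 0.0306
xyz [-1.51 -2.44  2.34] axyz [ 1.5  -0.   -0.02] | alt [-16.5   0.   -0. ]
```

Call:
apply_moves:
  deltas:
    - {"x": -0.8, "y": 0, "z": 0, "ax": 0, "ay": 0, "az": 0, "jaw": -1}
    - {"x": -1.5, "y": -0.3, "z": 0.3, "ax": 0.2, "ay": 0, "az": 0, "jaw": -1}
    - {"x": -1.5, "y": -1.0, "z": 0.95, "ax": 0.6, "ay": 0, "az": 0, "jaw": -1}
    - {"x": -1.5, "y": -1.7, "z": 1.65, "ax": 1.0, "ay": 0, "az": 0, "jaw": -1}
    - {"x": -1.5, "y": -2.4, "z": 2.35, "ax": 1.5, "ay": 0, "az": 0, "jaw": -1}
  grip_force: 50

```text
time_s: 12.82
ee_pos: [0.4456, -0.2244, 0.1283]
tool_rot: [1.191, 1.569, -0.818]
ft_force: [0.6, -0.5, -1.4]
width: 0.0304
```

Call:
apply_moves:
  deltas:
    - {"x": 0, "y": 0, "z": 0, "ax": 0, "ay": 0, "az": 0, "jaw": -1}
    - {"x": 0, "y": 0, "z": 0, "ax": 0, "ay": 0, "az": 0, "jaw": -1}
    - {"x": 0, "y": 0, "z": 0, "ax": 0, "ay": 0, "az": 0, "jaw": -1}
  grip_force: 50

```text
time_s: 13.2
ee_pos: [0.4485, -0.2233, 0.128]
tool_rot: [1.76, 1.569, -0.246]
ft_force: [1.6, -0.7, -2.1]
width: 0.0307
```

```bash
python3 - <<'E'
from h import *
plan(446,-223,41,-25)
f=snap('side','m');g=snap('scene','m')
cv2.imwrite('pics/m2.png',np.hstack([cv2.resize(f['image'][90:290,230:480,::-1],(400,320)),cv2.resize(g['image'][150:350,70:320,::-1],(400,320))]))
E
```

```text
t 13.2 tcp [ 448.5 -223.3  128. ] jaw -24.9 q6 1.54 w 0.0307
xyz [ 1.45 -0.04  0.01] axyz [ 0.01 -0.   -0.01] | alt [-18.   0.  -0.]
```

View pics/m2.png

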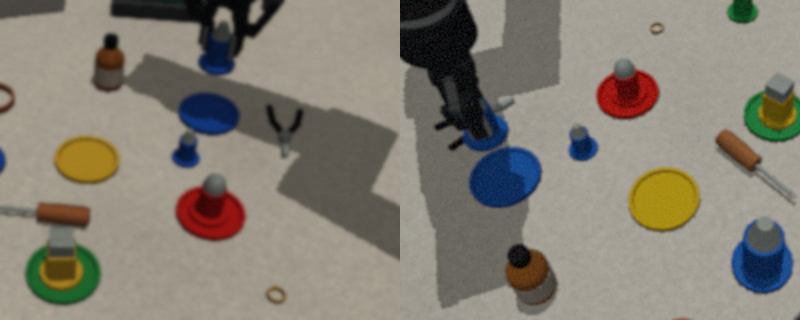

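Red is home, and blue hangs upright above its own dish. I'll lower it and release.

Call:
apply_moves:
  deltas:
    - {"x": 0.7, "y": -0.03, "z": 0.01, "ax": 0, "ay": 0, "az": 0, "jaw": -1}
    - {"x": 1.2, "y": -0.03, "z": 0.01, "ax": 0, "ay": 0, "az": 0, "jaw": -1}
    - {"x": 1.45, "y": -0.03, "z": 0.01, "ax": 0, "ay": 0, "az": 0, "jaw": -1}
    - {"x": 1.45, "y": -0.03, "z": 0.01, "ax": 0, "ay": 0, "az": 0, "jaw": -1}
    - {"x": 1.45, "y": -0.03, "z": 0.01, "ax": 0, "ay": 0, "az": 0, "jaw": -1}
  grip_force: 50

```text
time_s: 13.92
ee_pos: [0.4459, -0.223, 0.0407]
tool_rot: [1.675, 1.571, -0.331]
ft_force: [-0.4, -0.5, -2.0]
width: 0.0304
```

Call:
apply_moves:
  deltas:
    - {"x": 0, "y": 0, "z": 0, "ax": 0, "ay": 0, "az": 0, "jaw": 0.3}
    - {"x": 0, "y": 0, "z": 0, "ax": 0, "ay": 0, "az": 0, "jaw": 1}
    - {"x": 0, "y": 0, "z": 0, "ax": 0, "ay": 0, "az": 0, "jaw": 1}
    - {"x": 0, "y": 0, "z": 0, "ax": 0, "ay": 0, "az": 0, "jaw": 1}
  grip_force: 50

```text
time_s: 14.42
ee_pos: [0.4453, -0.2235, 0.0409]
tool_rot: [1.553, 1.57, -0.454]
ft_force: [-0.3, -0.9, -0.5]
width: 0.0854
```

```bash
python3 - <<'E'
from h import *
plan(621,85.5,135,10)
E
```

```text
t 14.43 tcp [ 445.3 -223.5   40.9] jaw -25.0 q6 1.54 w 0.0854
xyz [-1.57  0.48 -5.9 ] axyz [-3.5  0.  -0. ] | alt [14.5 -0.  -0. ]
```

Call:
apply_moves:
  deltas:
    - {"x": -0.8, "y": 0, "z": 0, "ax": 0, "ay": 0, "az": 0, "jaw": 1}
    - {"x": -1.6, "y": 0, "z": 0, "ax": 0, "ay": 0, "az": 0, "jaw": 1}
    - {"x": -1.6, "y": 0.1, "z": -1.0, "ax": -0.6, "ay": 0, "az": 0, "jaw": 1}
    - {"x": -1.6, "y": 0.2, "z": -2.0, "ax": -1.2, "ay": 0, "az": 0, "jaw": 1}
    - {"x": -1.6, "y": 0.3, "z": -3.0, "ax": -1.8, "ay": 0, "az": 0, "jaw": 1}
  grip_force: 50

```text
time_s: 15.05
ee_pos: [0.5385, -0.0666, 0.1372]
tool_rot: [1.41, 1.57, -0.281]
ft_force: [0.9, -0.9, -0.6]
width: 0.0852
```

```bash
python3 - <<'E'
from h import *
plan(621,85.5,135,10)
E
```

```text
t 15.05 tcp [538.5 -66.6 137.2] jaw -6.9 q6 1.57 w 0.0852
xyz [ 0.04  1.06 -2.68] axyz [-1.69  0.   -0.01] | alt [16.3 -0.  -0. ]
```

Call:
apply_moves:
  deltas:
    - {"x": 0, "y": 0.4, "z": -0.9, "ax": -0.6, "ay": 0, "az": 0, "jaw": 1}
    - {"x": 0, "y": 0.7, "z": -1.8, "ax": -1.1, "ay": 0, "az": 0, "jaw": 1}
    - {"x": 0, "y": 1.05, "z": -2.7, "ax": -1.7, "ay": 0, "az": 0, "jaw": 1}
    - {"x": 0, "y": 1.05, "z": -2.7, "ax": -1.7, "ay": 0, "az": 0, "jaw": 1}
    - {"x": 0, "y": 1.05, "z": -2.7, "ax": -1.7, "ay": 0, "az": 0, "jaw": 1}
  grip_force: 50

```text
time_s: 15.68
ee_pos: [0.6192, 0.0852, 0.1363]
tool_rot: [-1.288, 1.569, -2.684]
ft_force: [-0.6, 0.0, 0.1]
width: 0.0853
```

Call:
apply_moves:
  deltas:
    - {"x": 0, "y": 0, "z": 0, "ax": 0, "ay": 0, "az": 0, "jaw": 1}
    - {"x": 0, "y": 0, "z": 0, "ax": 0, "ay": 0, "az": 0, "jaw": 1}
  grip_force: 50

```text
time_s: 15.92
ee_pos: [0.6193, 0.084, 0.1369]
tool_rot: [-1.321, 1.57, -2.719]
ft_force: [-0.8, 0.1, -0.4]
width: 0.0852
```

```bash
python3 - <<'E'
from h import *
plan(621,85.5,37,10)
f=snap('wrist','n');print(proj(f,[[.621,.0855,.07],[.620,.0845,.004]]).round(1))
E
```

```text
t 15.93 tcp [619.3  84.  136.9] jaw 9.9 q6 1.53 w 0.0852
xyz [ 1.66  0.03 -0.02] axyz [-0.01  0.    0.  ] | alt [18.  0. -0.]
[[275.8 226.3]
 [274.  199.6]]
```

View pics/n_wrist.png

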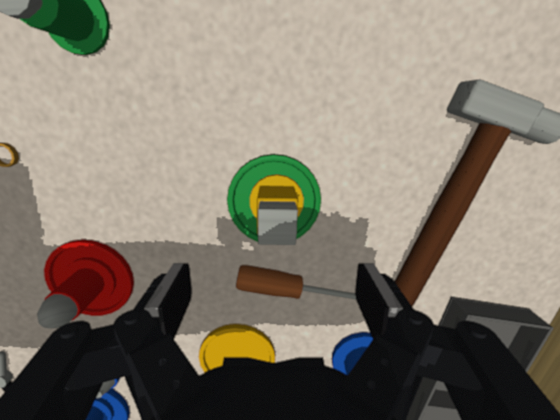

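The yellow block is aligned at (277,224), as expected. I'll grip it.

Call:
apply_moves:
  deltas:
    - {"x": 0.8, "y": 0.03, "z": -0.02, "ax": 0, "ay": 0, "az": 0, "jaw": 1}
    - {"x": 1.65, "y": 0.03, "z": -0.02, "ax": 0, "ay": 0, "az": 0, "jaw": 1}
    - {"x": 1.65, "y": 0.03, "z": -0.02, "ax": 0, "ay": 0, "az": 0, "jaw": 1}
    - {"x": 1.65, "y": 0.03, "z": -0.02, "ax": 0, "ay": 0, "az": 0, "jaw": -1}
    - {"x": 1.65, "y": 0.03, "z": -0.02, "ax": 0, "ay": 0, "az": 0, "jaw": -1}
  grip_force: 50

```text
time_s: 16.6
ee_pos: [0.6235, 0.0869, 0.0404]
tool_rot: [1.538, 1.566, 0.142]
ft_force: [-0.2, 0.5, -0.1]
width: 0.0514
```

Call:
apply_moves:
  deltas:
    - {"x": 0, "y": 0, "z": 0, "ax": 0, "ay": 0, "az": 0, "jaw": -1}
    - {"x": 0, "y": 0, "z": 0, "ax": 0, "ay": 0, "az": 0, "jaw": -1}
    - {"x": 0, "y": 0, "z": 0, "ax": 0, "ay": 0, "az": 0, "jaw": -1}
  grip_force: 50

```text
time_s: 16.98
ee_pos: [0.6229, 0.0869, 0.0399]
tool_rot: [1.488, 1.567, 0.092]
ft_force: [-0.7, -0.7, 5.7]
width: 0.0313
```

```bash
python3 - <<'E'
from h import *
plan(611,-106,125,-10)
E
```

```text
t 16.98 tcp [622.9  86.9  39.9] jaw 10.0 q6 1.54 w 0.0313
xyz [-1.42 -0.75  3.13] axyz [ 2.   -0.   -0.02] | alt [-16.   0.  -0.]
```

Call:
apply_moves:
  deltas:
    - {"x": -0.8, "y": 0, "z": 0, "ax": 0, "ay": 0, "az": 0, "jaw": -1}
    - {"x": -1.4, "y": -0.1, "z": 0.4, "ax": 0.3, "ay": 0, "az": 0, "jaw": -1}
    - {"x": -1.4, "y": -0.3, "z": 1.3, "ax": 0.9, "ay": 0, "az": 0, "jaw": -1}
    - {"x": -1.4, "y": -0.55, "z": 2.2, "ax": 1.5, "ay": 0, "az": 0, "jaw": -1}
    - {"x": -1.4, "y": -0.75, "z": 3.1, "ax": 2.0, "ay": 0, "az": 0, "jaw": -1}
  grip_force: 50

```text
time_s: 17.6
ee_pos: [0.6088, -0.1056, 0.1221]
tool_rot: [1.572, 1.571, -0.176]
ft_force: [0.8, -0.0, -2.5]
width: 0.0312
```

Call:
apply_moves:
  deltas:
    - {"x": 0, "y": 0, "z": 0, "ax": 0, "ay": 0, "az": 0, "jaw": -1}
    - {"x": 0, "y": 0, "z": 0, "ax": 0, "ay": 0, "az": 0, "jaw": -1}
    - {"x": 0, "y": 0, "z": 0, "ax": 0, "ay": 0, "az": 0, "jaw": -1}
  grip_force: 50

```text
time_s: 17.98
ee_pos: [0.6093, -0.1029, 0.1217]
tool_rot: [-2.357, 1.57, 2.183]
ft_force: [0.0, 0.5, -2.3]
width: 0.0312
```

```bash
python3 - <<'E'
from h import *
plan(611,-106,41,-10)
f=snap('side','p');g=snap('scene','p')
cv2.imwrite('pics/p2.png',np.hstack([cv2.resize(f['image'][100:300,180:430,::-1],(400,320)),cv2.resize(g['image'][150:350,100:350,::-1],(400,320))]))
E
```

```text
t 17.98 tcp [ 609.3 -102.9  121.7] jaw -9.9 q6 1.58 w 0.0312
xyz [1.34 0.04 0.05] axyz [ 0.01 -0.    0.  ] | alt [-18.  -0.  -0.]
```

View pics/p2.png

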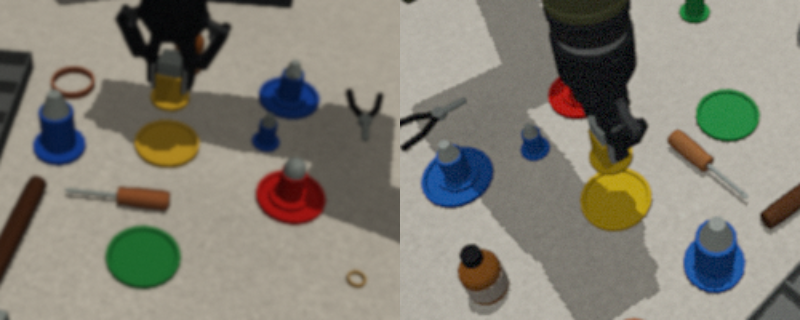

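Blue and red stand home. I'll lower yellow.

Call:
apply_moves:
  deltas:
    - {"x": 0.7, "y": 0.03, "z": 0.04, "ax": 0, "ay": 0, "az": 0, "jaw": -1}
    - {"x": 1.2, "y": 0.03, "z": 0.04, "ax": 0, "ay": 0, "az": 0, "jaw": -1}
    - {"x": 1.34, "y": 0.03, "z": 0.04, "ax": 0, "ay": 0, "az": 0, "jaw": -1}
    - {"x": 1.34, "y": 0.03, "z": 0.04, "ax": 0, "ay": 0, "az": 0, "jaw": -1}
    - {"x": 1.34, "y": 0.03, "z": 0.04, "ax": 0, "ay": 0, "az": 0, "jaw": -1}
  grip_force: 50

```text
time_s: 18.7
ee_pos: [0.6118, -0.1066, 0.0423]
tool_rot: [1.55, 1.569, -0.195]
ft_force: [-0.2, -0.5, -3.0]
width: 0.0313
```

Call:
apply_moves:
  deltas:
    - {"x": 0, "y": 0, "z": 0, "ax": 0, "ay": 0, "az": 0, "jaw": 0.3}
    - {"x": 0, "y": 0, "z": 0, "ax": 0, "ay": 0, "az": 0, "jaw": 1}
    - {"x": 0, "y": 0, "z": 0, "ax": 0, "ay": 0, "az": 0, "jaw": 1}
    - {"x": 0, "y": 0, "z": 0, "ax": 0, "ay": 0, "az": 0, "jaw": 1}
    - {"x": 0, "y": 0, "z": 0, "ax": 0, "ay": 0, "az": 0, "jaw": 1}
  grip_force: 50

```text
time_s: 19.32
ee_pos: [0.6107, -0.1069, 0.0413]
tool_rot: [-2.766, 1.571, 1.772]
ft_force: [-0.7, 0.3, -0.6]
width: 0.0852
```

```bash
python3 - <<'E'
from h import *
plan(440,205,135,25)
E
```

```text
t 19.32 tcp [ 610.7 -106.9   41.3] jaw -10.0 q6 1.57 w 0.0852
xyz [-1.56 -3.71 -4.63] axyz [-3.5 -0.   0. ] | alt [14.5  0.   0. ]
```

Call:
apply_moves:
  deltas:
    - {"x": -0.8, "y": 0, "z": 0, "ax": 0, "ay": 0, "az": 0, "jaw": 1}
    - {"x": -1.6, "y": 0, "z": 0, "ax": 0, "ay": 0, "az": 0, "jaw": 1}
    - {"x": -1.6, "y": -0.6, "z": -0.75, "ax": -0.6, "ay": 0, "az": 0, "jaw": 1}
    - {"x": -1.6, "y": -1.2, "z": -1.5, "ax": -1.2, "ay": 0, "az": 0, "jaw": 1}
    - {"x": -1.6, "y": -1.8, "z": -2.25, "ax": -1.8, "ay": 0, "az": 0, "jaw": 1}
  grip_force: 50

```text
time_s: 19.95
ee_pos: [0.5271, 0.046, 0.1376]
tool_rot: [1.821, 1.57, 0.392]
ft_force: [0.5, 0.8, -0.2]
width: 0.0854
```

```bash
python3 - <<'E'
from h import *
plan(440,205,135,25)
E
```

```text
t 19.95 tcp [527.1  46.  137.6] jaw 8.1 q6 1.52 w 0.0854
xyz [ 0.04 -1.06 -2.83] axyz [-1.69 -0.   -0.01] | alt [16.3 -0.   0. ]
```

Call:
apply_moves:
  deltas:
    - {"x": 0, "y": -0.35, "z": -0.95, "ax": -0.6, "ay": 0, "az": 0, "jaw": 1}
    - {"x": 0, "y": -0.7, "z": -1.9, "ax": -1.2, "ay": 0, "az": 0, "jaw": 1}
    - {"x": 0, "y": -1.05, "z": -2.8, "ax": -1.7, "ay": 0, "az": 0, "jaw": 1}
    - {"x": 0, "y": -1.05, "z": -2.8, "ax": -1.7, "ay": 0, "az": 0, "jaw": 1}
    - {"x": 0, "y": -1.05, "z": -2.8, "ax": -1.7, "ay": 0, "az": 0, "jaw": 1}
  grip_force: 50

```text
time_s: 20.58
ee_pos: [0.4422, 0.2024, 0.1374]
tool_rot: [0.468, 1.57, -0.666]
ft_force: [-0.4, -0.3, -0.3]
width: 0.0856
```

Call:
apply_moves:
  deltas:
    - {"x": 0, "y": 0, "z": 0, "ax": 0, "ay": 0, "az": 0, "jaw": 1}
    - {"x": 0, "y": 0, "z": 0, "ax": 0, "ay": 0, "az": 0, "jaw": 1}
  grip_force: 50

```text
time_s: 20.82
ee_pos: [0.4427, 0.2014, 0.1373]
tool_rot: [0.243, 1.571, -0.894]
ft_force: [0.9, 0.1, 0.3]
width: 0.0854
```

```bash
python3 - <<'E'
from h import *
plan(440,205,32,25)
f=snap('wrist','r');print(proj(f,[[.440,.205,.066],[.440,.205,.006]]).round(1))
g=snap('scene','r');s=snap('side','r')
cv2.imwrite('pics/r2.png',np.hstack([cv2.resize(s['image'][100:300,180:430,::-1],(400,320)),cv2.resize(g['image'][150:350,100:350,::-1],(400,320))]))
E
```

```text
t 20.82 tcp [442.7 201.4 137.3] jaw 24.9 q6 1.56 w 0.0854
xyz [ 1.75 -0.02 -0.07] axyz [-0.01  0.   -0.  ] | alt [18. -0. -0.]
[[272.1 219.9]
 [272.3 196. ]]
```

View pics/r_wrist.png

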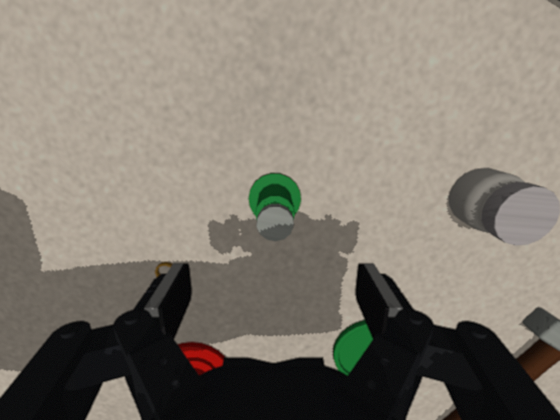

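View pics/r2.png

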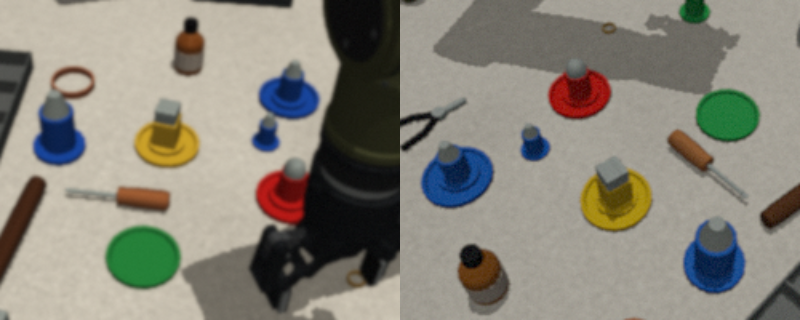

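All three are home in the red, blue and yellow dishes. The green stake's disc is at (275,222), about 2 mm off the prediction. Neither jar nor flask is near. I'll grip it.

Call:
apply_moves:
  deltas:
    - {"x": 0.8, "y": 0.02, "z": -0.05, "ax": 0, "ay": 0, "az": 0, "jaw": 1}
    - {"x": 1.72, "y": 0.02, "z": -0.05, "ax": 0, "ay": 0, "az": 0, "jaw": 1}
    - {"x": 1.72, "y": 0.02, "z": -0.05, "ax": 0, "ay": 0, "az": 0, "jaw": 1}
    - {"x": 1.72, "y": 0.02, "z": -0.05, "ax": 0, "ay": 0, "az": 0, "jaw": -1}
    - {"x": 1.72, "y": 0.02, "z": -0.05, "ax": 0, "ay": 0, "az": 0, "jaw": -1}
  grip_force: 50

```text
time_s: 21.6
ee_pos: [0.4438, 0.2065, 0.0363]
tool_rot: [1.565, 1.566, 0.43]
ft_force: [0.5, 0.2, 0.6]
width: 0.0517
```

Call:
apply_moves:
  deltas:
    - {"x": 0, "y": 0, "z": 0, "ax": 0, "ay": 0, "az": 0, "jaw": -1}
    - {"x": 0, "y": 0, "z": 0, "ax": 0, "ay": 0, "az": 0, "jaw": -1}
    - {"x": 0, "y": 0, "z": 0, "ax": 0, "ay": 0, "az": 0, "jaw": -1}
  grip_force: 50

```text
time_s: 21.98
ee_pos: [0.4431, 0.2062, 0.036]
tool_rot: [1.533, 1.567, 0.399]
ft_force: [-0.9, -0.5, 7.4]
width: 0.0303
```

```bash
python3 - <<'E'
from h import *
plan(620,84.5,120,10)
E
```

```text
t 21.98 tcp [443.1 206.2  36. ] jaw 25.0 q6 1.57 w 0.0303
xyz [-1.39  1.82  3.08] axyz [ 1.5  -0.   -0.02] | alt [-16.5   0.   -0. ]
```

Call:
apply_moves:
  deltas:
    - {"x": -0.8, "y": 0, "z": 0, "ax": 0, "ay": 0, "az": 0, "jaw": -1}
    - {"x": -1.4, "y": 0.2, "z": 0.4, "ax": 0.2, "ay": 0, "az": 0, "jaw": -1}
    - {"x": -1.4, "y": 0.7, "z": 1.2, "ax": 0.6, "ay": 0, "az": 0, "jaw": -1}
    - {"x": -1.4, "y": 1.2, "z": 2.1, "ax": 1.0, "ay": 0, "az": 0, "jaw": -1}
    - {"x": -1.4, "y": 1.8, "z": 3.05, "ax": 1.5, "ay": 0, "az": 0, "jaw": -1}
  grip_force: 50

```text
time_s: 22.6
ee_pos: [0.614, 0.087, 0.1188]
tool_rot: [2.043, 1.57, 0.645]
ft_force: [1.1, 1.0, -2.2]
width: 0.0306
```

Call:
apply_moves:
  deltas:
    - {"x": 0, "y": 0, "z": 0, "ax": 0, "ay": 0, "az": 0, "jaw": -1}
    - {"x": 0, "y": 0, "z": 0, "ax": 0, "ay": 0, "az": 0, "jaw": -1}
    - {"x": 0, "y": 0, "z": 0, "ax": 0, "ay": 0, "az": 0, "jaw": -1}
  grip_force: 50

```text
time_s: 22.98
ee_pos: [0.6113, 0.0888, 0.118]
tool_rot: [-1.727, 1.569, -3.122]
ft_force: [-0.3, -0.1, -3.2]
width: 0.0306
```

```bash
python3 - <<'E'
from h import *
plan(620,84.5,41,10)
f=snap('side','t');g=snap('scene','t')
cv2.imwrite('pics/t2.png',np.hstack([cv2.resize(f['image'][130:330,150:400,::-1],(400,320)),cv2.resize(g['image'][120:320,200:450,::-1],(400,320))]))
E
```

```text
t 22.98 tcp [611.3  88.8 118. ] jaw 10.1 q6 1.54 w 0.0306
xyz [1.28 0.13 0.1 ] axyz [ 0.01 -0.    0.01] | alt [-18.  -0.  -0.]
```

View pics/t2.png

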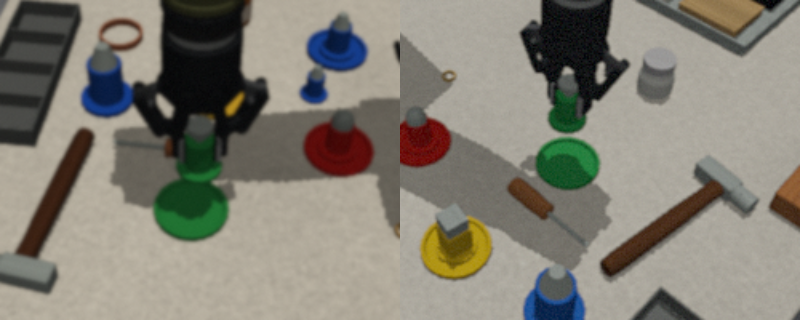

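The green stake hangs upright over its dish, about 8 mm off. I'll correct that in the descent.

Call:
apply_moves:
  deltas:
    - {"x": 0.4, "y": 0.1, "z": 0.08, "ax": 0, "ay": 0, "az": 0, "jaw": -1}
    - {"x": 1.0, "y": 0.12, "z": 0.09, "ax": 0, "ay": 0, "az": 0, "jaw": -1}
    - {"x": 1.27, "y": 0.12, "z": 0.09, "ax": 0, "ay": 0, "az": 0, "jaw": -1}
    - {"x": 1.27, "y": 0.12, "z": 0.09, "ax": 0, "ay": 0, "az": 0, "jaw": -1}
    - {"x": 1.27, "y": 0.12, "z": 0.09, "ax": 0, "ay": 0, "az": 0, "jaw": -1}
  grip_force: 50

```text
time_s: 23.7
ee_pos: [0.6214, 0.0843, 0.0428]
tool_rot: [1.494, 1.57, 0.098]
ft_force: [-0.1, 0.2, -2.4]
width: 0.0306
```

Call:
apply_moves:
  deltas:
    - {"x": 0, "y": 0, "z": 0, "ax": 0, "ay": 0, "az": 0, "jaw": 0.3}
    - {"x": 0, "y": 0, "z": 0, "ax": 0, "ay": 0, "az": 0, "jaw": 1}
    - {"x": 0, "y": 0, "z": 0, "ax": 0, "ay": 0, "az": 0, "jaw": 1}
    - {"x": 0, "y": 0, "z": 0, "ax": 0, "ay": 0, "az": 0, "jaw": 1}
  grip_force: 50

```text
time_s: 24.2
ee_pos: [0.6211, 0.084, 0.0422]
tool_rot: [1.543, 1.57, 0.147]
ft_force: [-0.8, -1.4, 0.1]
width: 0.0856
```

Call:
apply_moves:
  deltas:
    - {"x": -0.8, "y": 0, "z": 0, "ax": 0, "ay": 0, "az": 0, "jaw": 1}
    - {"x": -1.6, "y": 0, "z": 0, "ax": 0, "ay": 0, "az": 0, "jaw": 1}
    - {"x": -2.2, "y": -0.8, "z": -0.5, "ax": 0, "ay": 0, "az": 0, "jaw": 1}
    - {"x": -2.2, "y": -1.7, "z": -1.0, "ax": 0, "ay": 0, "az": 0, "jaw": 1}
    - {"x": -2.2, "y": -2.5, "z": -1.5, "ax": 0, "ay": 0, "az": 0, "jaw": 1}
  grip_force: 50

```text
time_s: 24.82
ee_pos: [0.4564, 0.1471, 0.1747]
tool_rot: [1.905, 1.569, 0.508]
ft_force: [-0.2, 0.7, 0.3]
width: 0.0852
```

Call:
apply_moves:
  deltas:
    - {"x": 0, "y": -0.5, "z": -1.0, "ax": 0, "ay": 0, "az": 0, "jaw": 1}
    - {"x": 0, "y": -0.5, "z": -1.0, "ax": 0, "ay": 0, "az": 0, "jaw": 1}
    - {"x": 0, "y": -0.5, "z": -1.0, "ax": 0, "ay": 0, "az": 0, "jaw": 1}
  grip_force: 50

```text
time_s: 25.2
ee_pos: [0.418, 0.2008, 0.1742]
tool_rot: [1.27, 1.57, -0.125]
ft_force: [0.2, 0.0, 0.2]
width: 0.0855
```

```bash
python3 - <<'E'
from h import *
f=snap('side','z');g=snap('scene','z')
D={'red':(448,-30),'blue':(446,-223),'yellow':(611,-106),'green':(620,84.5)}
cv2.imwrite('pics/z2.png',np.hstack([cv2.resize(f['image'][100:300,180:430,::-1],(400,320)),cv2.resize(g['image'][120:320,100:350,::-1],(400,320))]))
for n,im in(('scene',g),('side',f)):
    for c,d in D.items(): print(n,c,'expected top px',proj(im,[[d[0]/1e3,d[1]/1e3,.07]]).round(0)[0], 'foot',proj(im,[[d[0]/1e3,d[1]/1e3,.01]]).round(0)[0])
E
```

```text
scene red expected top px [208. 188.] foot [212. 207.]
scene blue expected top px [127. 241.] foot [136. 259.]
scene yellow expected top px [232. 255.] foot [235. 272.]
scene green expected top px [306. 202.] foot [304. 220.]
side red expected top px [366. 201.] foot [361. 222.]
side blue expected top px [364. 139.] foot [360. 160.]
side yellow expected top px [284. 167.] foot [283. 188.]
side green expected top px [269. 238.] foot [269. 259.]
```

View pics/z2.png

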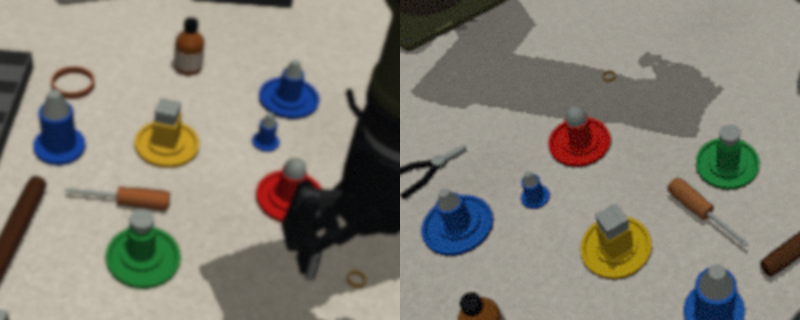

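View pics/z_scene.png

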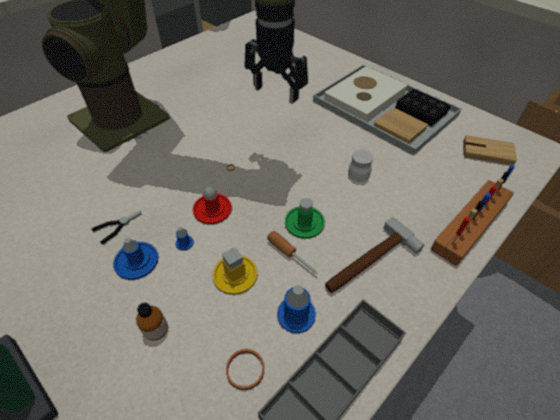

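All four stakes stand in their own dishes. Their tops in the scene view, red (210,190), blue (130,242), yellow (232,255) and green (306,203), are within about 3 px of the dish-centre predictions. The flask and jar stand upright and the arm is clear.

```bash
python3 - <<'E'
from h import *
print(finish_job())
E
```

```text
the job is handed in; nothing more can be done
None
```

The job is handed in at about 25 s of the 128 s. All four stakes stand in the dishes of their own colours.

I moved yellow to the green dish first, then red to red, the middle-sized blue to blue, and yellow to yellow. Only after those three were home did I move green from the bench into the green dish.

**Last checks:** in the final camera images every stake is upright and its top is within about 3 px (a few mm) of where its dish centre predicts. The TCP was within about 2 mm of each dish centre at release. The flask and jar stood undisturbed, and the arm was clear and open.

**Failed or off along the way:**
- The first move call was refused as a bad value, so nothing moved; I sent smaller, complete rows instead.
- The green stake hovered about 8–10 mm off its dish centre before lowering, and I corrected that in the descent.
- The gripper read 30–31 mm on the round 32 mm bodies, but the grips held.
- In the final side view the gripper partly hides the red dish, so red was fully checked only in the scene view.

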